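Clamp the ceramic specimen in the ratchet clamp

TASK

Stand the white ceramic specimen upright on the base of the bench clamp, squarely between the jaws and centred across them, and let go of it. Then squeeze the clamp's two levers together, again and again, until the ratcheting jaw grips the specimen firmly, without crushing the brittle ceramic; move the jaw only by the levers, and leave everything let go and the other things on the bench where they are.

Things in the scene. Friction and masses are not known exactly. Their poses are not given: they have to be found in the camera images.
- clamp: Bench ratchet clamp, fixed; place and yaw vary. Origin: at table level on its centre line. y runs along the bar, x across it. Grey base plate x -50..50, y -185..140, top z = 20 mm. Fixed steel jaw: x -22..22, inner face at y = -150, top z = 75. Blue housing: x -25..25, y 0..130, top z = 75.
- slot (a point): Point on top of the base plate (20 mm above the table) between the jaws, where the specimen stands: x = 0, y = -115 mm in the clamp's frame, axes as the clamp's. The gap from the fixed jaw's face to the pad's face is 60 to 72 mm along y at the start, open above and to both sides (x).
- levers (a point): Midway between the two squeeze levers, 115 mm above the table; y = +65 mm in the clamp's frame, axes as the clamp's. Upright levers, orange (+y side) and grey (-y side), each 26 mm wide (x), 12 thick, 80 to 140 mm above the table. Outer faces 64 mm apart along y at rest; squeezed, both move straight inwards alike, to 47 mm apart at the stops. Close the fingers on the outer faces from above.
- trigger (a joint): Travel of each lever (m): 0 at rest, 0.0085 at the stop. A spring brings them back (2 to 3.5 N on each lever). When the specimen stops the jaw, the levers stall before their stops.
- jaw: Sliding steel jaw with toothed bar. Its frame is the clamp's when fully back; it starts 4 to 16 mm on and moves to the clamp's -y. A full squeeze advances it about 7 mm until the specimen stops it; released, it slips back at most 2.5 mm, then holds. It pushes with about twice the grip force of a finger, less about 8 N for springs and friction.
- pad: Black rubber pad on the front of the sliding jaw, 44 mm wide (x), 24 to 70 mm above the table. Its face is at y = -74 mm in its own frame, which is the jaw's frame until it is pressed. Sprung: yields at 6 N, then 4 N per mm, for 10 mm. A firm grip is 12 N or more on the specimen with the levers released; over 36 N, even for a moment, crushes it.
- specimen: White ceramic block, 40 by 40 mm, 60 mm high, dark disc on top, standing upright; about 0.2 to 0.42 kg. Origin: centre of its underside, z up.
- block_blue: Blue block of the same size, standing; leave alone. Origin: centre of underside.
- block_dark: Black block of the same size, standing; leave alone. Origin: centre of underside.
- tape_roll: White ring 70 mm across, 45 mm high; leave alone. Origin: centre of underside.
- weight: Brass weight 40 mm across, 55 mm high; leave alone. Origin: centre of underside.
- bottle: Amber bottle 48 mm across, 110 mm high; leave alone. Origin: centre of underside.
- screwdriver: Screwdriver lying on the bench; leave alone.
- grip: The grey lever, on the -y side (the orange one, of joint trigger, is on the +y side); its frame coincides with the clamp's frame while the levers are at rest.
There are look-alikes about, which are no part of the job. What is shaped like the specimen but orange or red is not meant.

How it is judged:
By the outcome, as a careful person would: the job done as asked, in the order asked, and still so for the second after the job is handed in, with the robot touching nothing.
It also fails if it takes over 67 s, if anything falls off the work surface, if the arm or the gripper's body presses on something with over 40 N, if the wrist force passes 120 N, or if a joint passes its speed limit or range.

ROBOT

A 7-joint arm with a two-finger parallel gripper is mounted at the origin on the work surface. World frame = base frame: x ahead of the robot, y to its left, z up, the work surface at z = 0. Lengths are in m, angles in rad, forces in N, time in s.
With the tool pointing down it reaches from about 0.425 to 0.925 m from the base axis. Payload 6.8 kg.
Tool frame: the origin (TCP) lies on the centre line of the jaws, within the pads' length; the fingertips stand ahead of it and the grasp point (between the pads) lies 11 mm behind it (r.tcp_to_tips is the z of the fingertips in the tool frame, in m); z points along the fingers, y is the line along which they close (so a half turn about z gives the same grasp; the last joint's range is limited). The gripper opens to 85 mm and grips with 20 to 120 N. Pads are 22 mm wide; open, the fingers measure 114 mm over their backs; the gripper's body (76 mm by 85 mm) begins 54 mm behind the grasp point. The pads swing forward as they close: fully open they stand 13 mm farther back than shut.
Start: joints at [1.017, 0.477, 0.022, 1.555, -0.011, 1.109, -0.083], TCP at [0.291, -0.609, 0.239] pointing down, gripper open.
Joint ranges: [-2.96, 2.96], [-0.34, 2.1], [-1.41, 1.46], [0.24, 2.44], [-1.37, 4.51], [0.17, 1.92], [-2.96, 2.96]. Speed limits (rad/s): [2.39, 2.39, 3.14, 3.14, 3.14, 3.14, 3.14].

INTERFACE

Orientations are given as a rotation vector (axis times angle).
In Python, from bench import r, optics gives the robot as it stands.
- The arm moves only by the shell command python3 -m creep 'ROWS' [FORCE]. ROWS is a JSON object whose one key "rows" holds a list of rows, each a list of 7 numbers: the shift along the tool's x, y, z in units of 25 mm (1.0 is 25 mm), then the turn, a rotation vector about the tool's x, y, z in units of 8 degrees (1.0 is 8 degrees), then the finger opening in mm, from 0 to 85.4. A call has 1 to 10 rows; each row is the pose to reach, as a shift and turn from the pose commanded when the call began, along the tool's axes at that moment; what a row does not reach only later rows make up. A row lasts 1/8 s, in which the tool goes at most 62.5 mm and 10.7 degrees, less where a joint would pass 70% of its speed; a pose out of reach is approached as far as the arm can. A call with a gripper value outside its range is refused whole. The fingers move at their own pace and stop on an object; FORCE is the grip in N (left out, the last holds). Time passes only in rows, so rows that repeat a pose let the fingers close. It gives the time, the measured TCP pose, the force, the opening and the grip force at its end, in the units of the state.
- r.get_obs(): the state, without advancing time (a new reading comes with each control period).
- optics.grab_frame(name): name is "scene" or "top" or "wrist"; returns a dict with "color" (400x640x3 uint8, blue, green, red), "K" (3x3 intrinsics, pixels), "R" (3x3) and "t" (3): a world point X has camera coordinates R X + t. Camera axes: x right, y down, z forward; pixel columns grow to the right and rows downward; lengths in m; the calibration is good to about 2 mm. The wrist camera is an equidistant fisheye: a pixel r from the principal point sees the ray r / f radians off the axis. A picture is of the moment at which its call begins. There is no depth.
- r.hand_in(): hands the job in; it is judged then, once.
The state is a dict: "clock": time; "joints": joint angles; "qvel": joint speeds; "tau": joint torques, N m; "tcp_pos": TCP position; "orientation": TCP orientation; "contact_force": force on the tool from outside, world axes, zero at the start; "moment": the same for the moment, N m; "grip_width": finger opening in m; "gripper_force": force on a finger pad.
Only numpy, scipy, OpenCV 4.12 (cv2) and the standard library are available. Lean on these libraries where they do the work, as an engineer would, in place of code of your own. Each camera call takes 0.05 s, during which the arm holds its last target. There are 200 camera calls.

## Working session

There is one attempt and no reset: what is moved stays moved. The work goes in short steps, Python scripts to look and compute and a shell command to move; the robot and the scene stay as the last step left them, time stands still between calls to the robot, and variables do not carry over. Pictures are saved under pics/ and viewed, at most 10 in all, crops included, and the job is handed in when it is done.

```bash
mkdir -p pics; ls
python3 - <<'E'
from bench import r, optics
import cv2, numpy as np
print(r.get_obs(), r.tcp_to_tips)
for n in ("scene","top"):
    f=optics.grab_frame(n); cv2.imwrite(f"pics/{n}0.png",f["color"]); np.savez(f"{n}0.npz",**f)
    print(n,f["K"].tolist(),f["R"].tolist(),f["t"].tolist())
E
```

```text
pics
{'clock': 0.0, 'joints': array([ 1.016867  ,  0.47780813,  0.02235179,  1.55645181, -0.0115485 ,
        1.10931559, -0.08307417]), 'qvel': array([-0.00074784, -0.00112928, -0.00028213, -0.00073058, -0.00010935,
        0.00027869,  0.00165079]), 'tau': array([-1.16843054e-03, -5.96455336e+01,  1.60766646e+00, -2.81191581e+01,
        1.24868233e-02,  9.49292618e-03, -2.50317373e-05]), 'tcp_pos': array([ 0.29080487, -0.60849696,  0.2383204 ]), 'orientation': array([-3.06211536e+00, -6.94150210e-01,  7.97052726e-04]), 'contact_force': array([ 0.01183348, -1.19164768, -0.16362493]), 'moment': array([0.04766602, 0.00939799, 0.00826328]), 'gripper_force': 0.0, 'grip_width': 0.08538718525948093} 0.008
scene [[407.7414688426601, 0.0, 322.53530125722347], [0.0, 407.7414688426601, 198.54311677731076], [0.0, 0.0, 1.0]] [[-0.8319478239833483, 0.5545754104155024, 0.017576470972558225], [0.32254367192601346, 0.5091547104059849, -0.7979517908820574], [-0.45147358490819395, -0.6581850765809533, -0.6024649426284228]] [0.4600732997670805, -0.08731312796349876, 1.2131007894130037]
top [[369.16624945988934, 0.0, 319.59720289680513], [0.0, 369.16624945988934, 201.90986658602068], [0.0, 0.0, 1.0]] [[0.009741942928061182, -0.9999495382271796, 0.002452661256127525], [-0.9931402626576525, -0.00996136335669534, -0.11650403395747756], [0.11652258680734648, -0.0013008609944180707, -0.9931871900726458]] [-0.01762022423213622, 0.5436537062883188, 0.986488347767344]
```

View pics/top0.png

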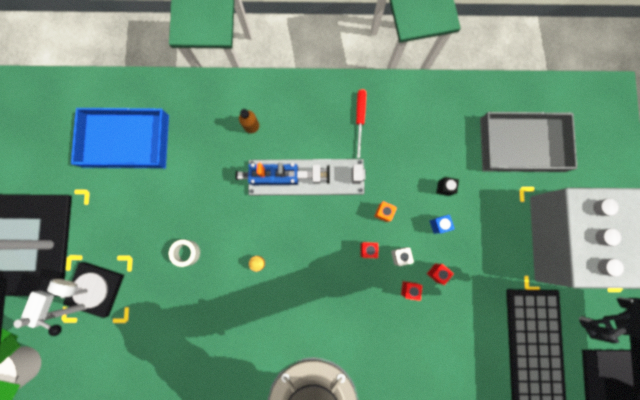

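View pics/scene0.png

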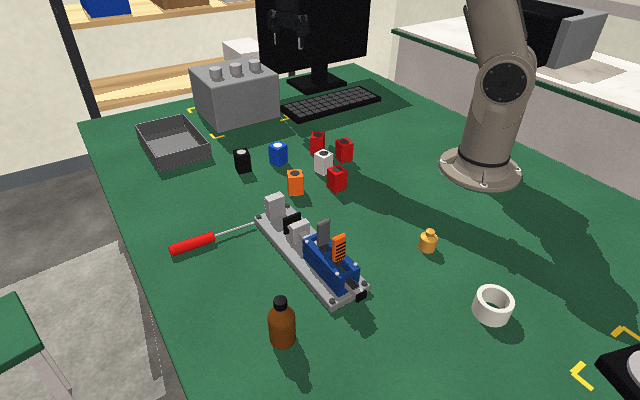

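Top view: white block with a dark disc at (403,257). Possible confusions are the red blocks at (370,250), (441,273) and (413,291), the orange block (386,211), the blue block (444,225) with a white disc, the black block (448,186), the white tape ring (183,252) and the white knobs (608,207). By the description, the specimen is the block at (403,257). The clamp spans (248,160) to (364,194), with its levers on the left, so clamp +y is roughly world +y. Next, a close crop to check.

Run:
```python
import cv2
a=cv2.imread("pics/top0.png")[150:300,230:470]; cv2.imwrite("pics/topc.png",cv2.resize(a,(800,500),interpolation=cv2.INTER_CUBIC))
a=cv2.imread("pics/scene0.png")[125:315,225:375]; cv2.imwrite("pics/scenec.png",cv2.resize(a,(474,600),interpolation=cv2.INTER_CUBIC))
```

```text
(no output)
```

View pics/topc.png

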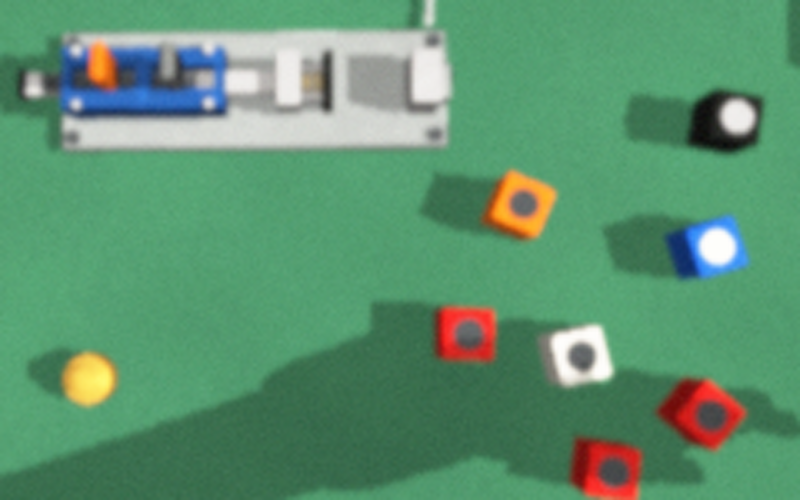

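View pics/scenec.png

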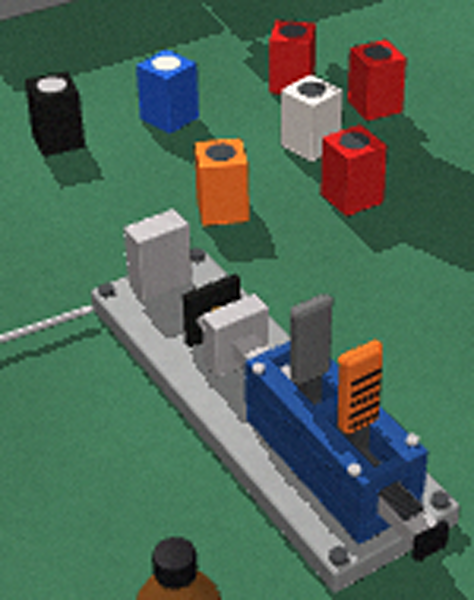

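The crops confirm the white block with the dark disc as the specimen: top crop (581,356), scene crop (313,90). The clamp corners are readable in both crops, so I can fit the poses.

```bash
cat > h.py <<'E'
import numpy as np, cv2
from scipy.optimize import least_squares
from scipy.spatial.transform import Rotation as Ro
T=dict(np.load("top0.npz")); S=dict(np.load("scene0.npz"))
def proj(f,X): 
    c=X@f["R"].T+f["t"]; p=c@f["K"].T; return p[:,:2]/p[:,2:]
tp=lambda a:(np.array(a,float)+.5)*.3-.5+[230,150]
sp=lambda a:(np.array(a,float)+.5)/np.array([3.16,600/190])-.5+[225,125]
def place(p,L):
    c,s=np.cos(p[2]),np.sin(p[2]); L=np.array(L,float)/1000
    return np.c_[p[0]+c*L[:,0]-s*L[:,1],p[1]+s*L[:,0]+c*L[:,1],L[:,2]]
def fit(p0,obs,verbose=True):
    fn=lambda p:np.concatenate([(proj(f,place(p,L))-px).ravel() for f,L,px in obs])
    s=least_squares(fn,p0,loss="soft_l1",f_scale=1.); print(s.x, np.degrees(s.x[2])); 
    if verbose: print(np.round(s.fun.reshape(-1,2),1).tolist())
    return s.x
E
python3 - <<'E'
from h import *
C=lambda x,y,z:[x,y,z]
clT=(T,[C(50,140,20),C(50,-185,20)],tp([[63,33],[445,31]]))
clT2=(T,[C(25,130,75),C(-25,130,75)],tp([[62,47],[63,112]]))
clS=(S,[C(-50,140,20),C(50,140,20),C(50,-185,20),C(25,0,75),C(25,130,75),C(-25,130,75),C(22,-150,75),C(-22,-150,75)],
 sp([[457,517],[335,578],[93,293],[247,362],[358,483],[427,452],[140,247],[188,225]]))
fit([.67,.0,0],[clT,clT2,clS]);fit([.67,.0,0],[clT,clT2]);fit([.67,.0,0],[clS])
bT=(T,[C(0,0,60),C(20,20,60),C(20,-20,60),C(-20,-20,60),C(-20,20,60)],tp([[581,356],[549,335],[602,325],[613,376],[560,387]]))
bS=(S,[C(0,0,60)],sp([[313,90]]))
fit([.5,-.2,0.1],[bT,bS]);fit([.5,-.2,.1],[bT])
for n,q in dict(r1=[469,334],r2=[711,415],r3=[613,472],o=[523,204],b=[716,247]).items(): print(n); fit([.5,-.2,0],[(T,[C(0,0,60)],tp([q]))],False)
E
```

```text
[0.61498937 0.04970247 0.01273508] 0.7296665505443137
[[-0.2, 0.2], [0.1, 0.5], [-0.2, 0.4], [-0.9, -0.6], [1.2, -3.2], [-0.7, -0.1], [-1.5, -1.0], [-1.2, 0.1], [0.7, 1.5], [-0.1, 0.4], [-0.6, -0.9], [0.7, -0.1]]
[0.61571138 0.04872421 0.01858049] 1.0645835280706728
[[0.0, 0.2], [0.4, -0.1], [0.1, 0.4], [-0.5, -0.6]]
[0.61480331 0.05027272 0.0095901 ] 0.5494723316793799
[[1.3, -2.9], [-0.7, 0.1], [-1.1, -1.0], [-1.0, 0.2], [0.8, 1.7], [-0.0, 0.6], [-0.2, -0.9], [1.0, -0.1]]
[ 0.39769377 -0.23587909  0.19942314] 11.42610428718958
[[-0.1, 0.1], [0.5, 0.3], [-0.6, 0.4], [-0.6, 0.2], [0.4, -0.2], [-1.4, 0.5]]
[ 0.39810791 -0.23606824  0.1991834 ] 11.412368094432235
[[0.0, -0.1], [0.6, 0.2], [-0.5, 0.3], [-0.6, 0.0], [0.5, -0.4]]
r1
[ 0.41431366 -0.14753713  0.        ] 0.0
r2
[ 0.35293507 -0.33765239  0.        ] 0.0
r3
[ 0.3082755 -0.2596061  0.       ] 0.0
o
[ 0.51821111 -0.19153487  0.        ] 0.0
b
[ 0.48522639 -0.3455159   0.        ] 0.0
```

```bash
cat > go.py <<'E'
import sys, numpy as np
from scipy.spatial.transform import Rotation as Ro
from bench import r
# target TCP x y z, world yaw of tool y in deg (tool pointing down)
def plan(x,y,z,yaw):
    o=r.get_obs(); R0=Ro.from_rotvec(o["orientation"])
    a=np.radians(yaw); ty=np.array([np.cos(a),np.sin(a),0]); tz=np.array([0,0,-1.])
    R1=Ro.from_matrix(np.c_[np.cross(ty,tz),ty,tz])
    d=R0.inv().apply(np.array([x,y,z])-o["tcp_pos"])/.025
    w=np.degrees((R0.inv()*R1).as_rotvec())/8
    print(o["clock"],"shift",d.round(2),"turn",w.round(2))
if __name__=="__main__": plan(*map(float,sys.argv[1:5]))
E
python3 go.py .398 -.236 .2 11.4
```

```text
0.1 shift [ 10.29 -11.6    1.55] turn [-0.01 -0.01 -9.48]
```

```bash
python3 -m creep '{"rows":[[1,-1.2,0,0,0,-1,60],[3,-3.4,0.2,0,0,-2.2,60],[5,-5.6,0.5,0,0,-3.4,60],[7,-7.8,0.8,0,0,-4.6,60],[8.6,-9.8,1.1,0,0,-5.8,60],[9.8,-11.1,1.4,0,0,-7,60],[10.3,-11.6,1.5,0,0,-8.2,60],[10.3,-11.6,1.5,0,0,-9.2,60],[10.3,-11.6,1.5,0,0,-9.5,60],[10.3,-11.6,1.5,0,0,-9.5,60]]}'
python3 - <<'E'
from bench import r, optics
import cv2, numpy as np
f=optics.grab_frame("wrist"); cv2.imwrite("pics/w1.png",f["color"]); np.savez("w1.npz",**f)
print(f["K"].tolist(),f["R"].round(4).tolist(),f["t"].tolist(),r.get_obs()["joints"])
E
python3 go.py .398 -.236 .2 11.4
```

```text
clock: 1.35
tcp_pos: [0.3981, -0.2362, 0.2016]
orientation: [-1.987, -2.433, 0.0]
contact_force: [0.5, -0.8, -0.3]
grip_width: 0.0599
gripper_force: 0.0
[[309.70691628693146, 0.0, 329.2812058152825], [0.0, 309.70691628693146, 201.09623958358011], [0.0, 0.0, 1.0]] [[0.9799, 0.1995, -0.001], [0.1914, -0.9385, 0.2874], [0.0564, -0.2818, -0.9578]] [-0.34284602808002906, -0.32343239269745083, 0.2533770282986804] [ 0.749284    0.19937344 -0.38918049  2.06283639  0.09629011  0.89661403
  0.50710088]
1.4 shift [ 0.01 -0.    0.07] turn [-0.   -0.    0.01]
```

View pics/w1.png

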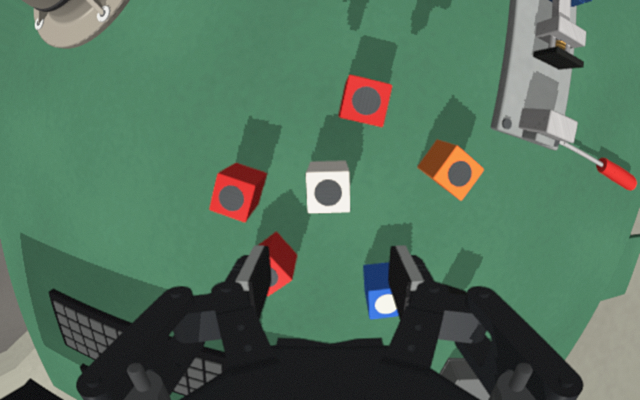

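Wrist view: the specimen's top face is at about (307–349, 172–212) with its disc at (328,193). The red neighbours stay clear of where the fingers will go. I'll refine its pose from the segmented white face.

```bash
cat >> h.py <<'E'
def fish(f,X):
    c=X@f["R"].T+f["t"]; rr=np.hypot(c[:,0],c[:,1]); th=np.arctan2(rr,c[:,2])
    k=f["K"]; return np.c_[k[0,2]+k[0,0]*th*c[:,0]/rr,k[1,2]+k[1,1]*th*c[:,1]/rr]
def fitf(p0,f,L,px):
    s=least_squares(lambda p:(fish(f,place(p,L))-px).ravel(),p0); print(s.x,np.degrees(s.x[2]),np.round(s.fun.reshape(-1,2),1).tolist()); return s.x
E
python3 - <<'E'
from h import *
f=dict(np.load("w1.npz")); g=f["color"].min(axis=2)
m=np.zeros_like(g); sub=g[155:225,295:360]; m[155:225,295:360]=(sub>190)*255
c=max(cv2.findContours(m,0,1)[0],key=cv2.contourArea); rc=cv2.minAreaRect(c); print(rc); px=cv2.boxPoints(rc); print(px.tolist(),sub.max())
d=np.zeros_like(g); d[178:208,312:345]=(g[178:208,312:345]<130)*255; M=cv2.moments(d,True); dc=np.array([M["m10"],M["m01"]])/M["m00"]; print(dc)
fitf([.398,-.236,.2],f,[[0.01,0,60]],dc[None])
# corners order: image right=+x, down=-y
o=sorted(px.tolist(),key=lambda p:p[1]); tl,tr=sorted(o[:2]); bl,br=sorted(o[2:])
fitf([.398,-.236,.2],f,[[-20,20,60],[20,20,60],[20,-20,60],[-20,-20,60]],np.array([tl,tr,br,bl]))
E
```

```text
((327.6545715332031, 191.90985107421875), (40.86903762817383, 42.72542190551758), 88.36341857910156)
[[305.7169494628906, 172.0937957763672], [348.4249572753906, 170.87355041503906], [349.5921936035156, 211.7259063720703], [306.8841857910156, 212.94615173339844]] 244
[327.66854991 192.1393597 ]
[ 0.39658912 -0.23659946  0.2       ] 11.459155726685282 [[0.0, -0.0]]
[ 0.39660607 -0.23674945  0.22874843] 13.106319754431295 [[-0.8, -0.5], [0.7, -0.5], [-0.1, 0.6], [0.2, 0.4]]
```

```bash
python3 go.py .397 -.2365 .027 12.5
```

```text
1.4 shift [ 0.   -0.04  6.99] turn [-0.   -0.   -0.13]
```

```bash
python3 -m creep '{"rows":[[0,-0.04,1.5,0,0,-0.13,62],[0,-0.04,3.5,0,0,-0.13,62],[0,-0.04,5.2,0,0,-0.13,62],[0,-0.04,6.2,0,0,-0.13,62],[0,-0.04,6.8,0,0,-0.13,62],[0,-0.04,7,0,0,-0.13,62],[0,-0.04,7,0,0,-0.13,30],[0,-0.04,7,0,0,-0.13,30],[0,-0.04,7,0,0,-0.13,30],[0,-0.04,7,0,0,-0.13,30]]}' 25
python3 -m creep '{"rows":[[0,0,0,0,0,0,30],[0,0,0,0,0,0,30],[0,0,-0.5,0,0,0,30],[0,0,-1.5,0,0,0,30],[0,0,-3,0,0,0,30],[0,0,-4,0,0,0,30],[0,0,-5,0,0,0,30],[0,0,-5,0,0,0,30]]}' 25
python3 -c "
from math import *
cx,cy,t=.615,.0497,.0127
print(cx-sin(t)*-.115,cy+cos(t)*-.115)"
python3 go.py .6165 -.0653 .152 0.7
```

```text
clock: 2.65
tcp_pos: [0.3977, -0.2368, 0.0275]
orientation: [1.964, 2.45, -0.0]
contact_force: [-1.6, 0.9, 6.0]
grip_width: 0.04
gripper_force: 27.1
clock: 3.65
tcp_pos: [0.3983, -0.2371, 0.1535]
orientation: [1.962, 2.448, 0.001]
contact_force: [-0.7, 0.1, -4.7]
grip_width: 0.0396
gripper_force: 26.7
0.6164604607396424 -0.06529072594965196
3.65 shift [ 4.81 10.01  0.08] turn [0.02 0.02 1.48]
```

```bash
python3 -m creep '{"rows":[[0.6,1.2,0,0,0,0.3,30],[1.4,3,0,0,0,0.6,30],[2.3,5,0,0,0,0.9,30],[3.2,7,0,0,0,1.2,30],[4.1,8.7,0,0,0,1.4,30],[4.6,9.6,0,0,0,1.5,30],[4.8,10,0,0,0,1.5,30],[4.8,10,0,0,0,1.5,30],[4.8,10,0,0,0,1.5,30]]}' 25
python3 - <<'E'
from bench import r, optics
import cv2, numpy as np
F={n:optics.grab_frame(n) for n in ("wrist","scene","top")}
for n in F: np.savez(n[0]+"2.npz",**F[n])
a=F["wrist"]["color"]; cv2.imwrite("pics/w2.png",cv2.resize(a[0:300,160:560],(800,600),interpolation=cv2.INTER_CUBIC))
E
python3 go.py .6165 -.0653 .152 0.7
```

```text
clock: 4.78
tcp_pos: [0.614, -0.0667, 0.1512]
orientation: [-2.212, -2.23, 0.003]
contact_force: [-0.0, 0.5, -4.6]
grip_width: 0.0395
gripper_force: 26.8
4.925 shift [ 0.04  0.08 -0.01] turn [-0.    0.   -0.03]
```

View pics/w2.png

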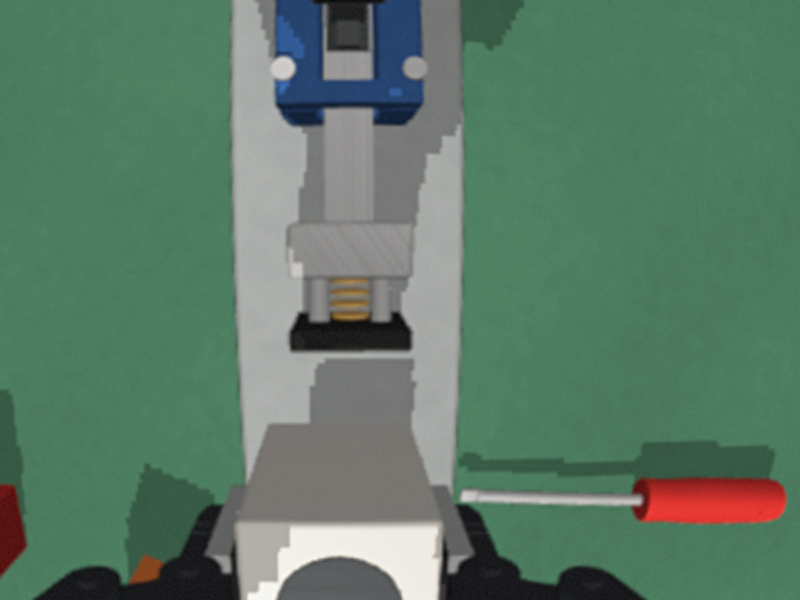

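The wrist crop shows the plate edges at columns 233/463 (row 100), the housing's front top edge at row 105, and the pad's front top edge at row 350 (columns 291–411). The specimen is square in the fingers. Fitting these to refine the clamp pose.

Run:
```python
from h import *
f=dict(np.load("w2.npz")); P=lambda a:(np.array(a,float)+.5)/2-.5+[160,0]
px=P([[276,105],[424,105],[291,350],[411,350],[233,100],[463,100],[243,400],[457,400]])
def fn(q):
    p=q[:3]; L=[[-25,0,75],[25,0,75],[-22,q[3],70],[22,q[3],70],[-50,q[4],20],[50,q[5],20],[-50,q[6],20],[50,q[7],20]]
    return (fish(f,place(p,L))-px).ravel()
s=least_squares(fn,[.615,.05,.0127,-85,0,0,-120,-120],x_scale=[.01,.01,.01,10,50,50,50,50]); print(s.x.round(4),np.round(s.fun.reshape(-1,2),1).tolist())
p=s.x; print("slot",place(p[:3],[[0,-115,0]]),"levers",place(p[:3],[[0,65,0]]),np.degrees(p[2]))
# specimen in hand: top far edge corners / bottom far edge corners, crop px
for z,q in ((60,[[238,521],[441,521]]),(0,[[268,424],[410,424]])):
    fitf([.614,-.067,0],{**f,"t":f["t"]+f["R"]@[0,0,.1235]},[[-20,20,z],[20,20,z]],P(q))
```

```text
[ 6.165000e-01  4.780000e-02  1.590000e-02 -8.561540e+01  1.390700e+01
  1.359090e+01 -1.187362e+02 -1.193898e+02] [[-0.4, 0.1], [0.6, -0.1], [-0.8, 0.2], [1.2, -0.2], [-1.6, 0.0], [1.4, -0.0], [-2.2, 0.1], [1.7, 0.1]]
slot [[ 0.61834696 -0.06716099  0.        ]] levers [[0.61547797 0.11281615 0.        ]] 0.9132664704712175
[ 0.61406362 -0.06617148  0.00948508] 0.5434547949609595 [[-3.1, 0.2], [3.1, 0.2]]
[ 0.61383247 -0.06738078  0.0091078 ] 0.5218383683166625 [[-0.7, 0.0], [0.7, 0.0]]
```

```bash
python3 go.py .6182 -.0668 .0480 0.9
```

```text
4.925 shift [-0.02  0.15  4.15] turn [-0.    0.   -0.05]
```

```bash
python3 -m creep '{"rows":[[-0.02,0.15,0.3,0,0,-0.05,30],[-0.02,0.15,1,0,0,-0.05,30],[-0.02,0.15,2,0,0,-0.05,30],[-0.02,0.15,3,0,0,-0.05,30],[-0.02,0.15,3.6,0,0,-0.05,30],[-0.02,0.15,3.9,0,0,-0.05,30],[-0.02,0.15,4.05,0,0,-0.05,30],[-0.02,0.15,4.05,0,0,-0.05,30]]}' 25
python3 - <<'E'
from bench import r, optics
import cv2, numpy as np
a=optics.grab_frame("scene"); np.savez("s3.npz",**a); cv2.imwrite("pics/s3.png",cv2.resize(a["color"][170:320,225:385],(640,600),interpolation=cv2.INTER_CUBIC))
E
```

```text
clock: 5.92
tcp_pos: [0.6194, -0.0654, 0.0509]
orientation: [2.202, 2.24, 0.001]
contact_force: [1.0, -0.8, -4.4]
grip_width: 0.0399
gripper_force: 26.7
```

View pics/s3.png

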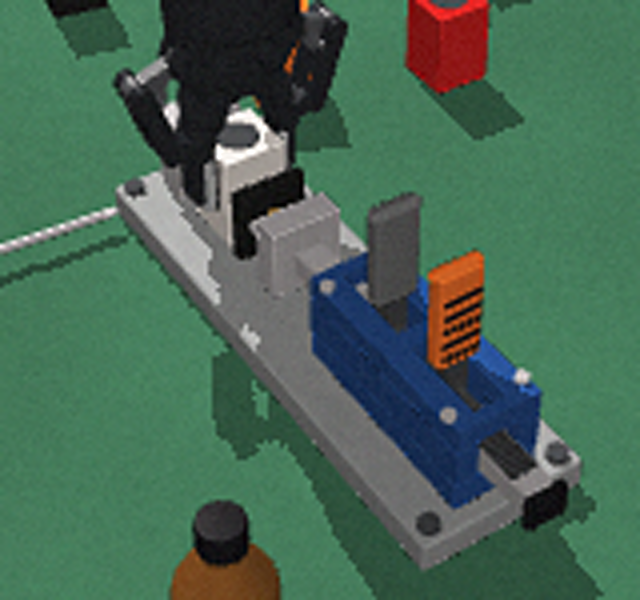

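The specimen is hanging between the jaws at about (250,165) in the crop. Next I lower it the last few millimetres onto the plate.

```bash
python3 -m creep '{"rows":[[-0.05,-0.04,0.06,0,0,0,30],[-0.05,-0.04,0.11,0,0,0,30],[-0.05,-0.04,0.11,0,0,0,30]]}' 25; python3 go.py .6182 -.0668 .0478 0.9
```

```text
clock: 6.35
tcp_pos: [0.618, -0.0668, 0.0479]
orientation: [2.202, 2.24, 0.0]
contact_force: [-0.2, 0.6, -3.5]
grip_width: 0.0398
gripper_force: 26.7
6.35 shift [-0.    0.01  0.  ] turn [0.   0.   0.01]
```

```bash
python3 -m creep '{"rows":[[0,0,0.03,0,0,0,30],[0,0,0.04,0,0,0,30],[0,0,0.04,0,0,0,30]]}' 25
```

```text
clock: 6.72
tcp_pos: [0.6181, -0.0667, 0.0475]
orientation: [2.202, 2.24, -0.0]
contact_force: [-3.5, 0.0, 6.6]
grip_width: 0.0398
gripper_force: 27.9
```

```bash
python3 -m creep '{"rows":[[0,0,0,0,0,0,60],[0,0,0,0,0,0,66],[0,0,0,0,0,0,66],[0,0,-1,0,0,0,66],[0,0,-2.5,0,0,0,66],[0,0,-4.5,0,0,0,70],[0,0,-6.5,0,0,0,85],[0,0,-6.5,0,0,0,85],[0,0,-6.5,0,0,0,85]]}'
python3 - <<'E'
from bench import r, optics
import cv2, numpy as np
a=optics.grab_frame("wrist"); np.savez("w3.npz",**a); cv2.imwrite("pics/w3.png",cv2.resize(a["color"][0:300,160:560],(800,600),interpolation=cv2.INTER_CUBIC))
E
python3 go.py .6155 .1128 .21 90.9
```

```text
clock: 7.85
tcp_pos: [0.6176, -0.0668, 0.2088]
orientation: [-2.202, -2.24, 0.001]
contact_force: [-0.2, -0.3, 0.4]
grip_width: 0.0851
gripper_force: 0.0
7.9 shift [ 7.19  0.06 -0.08] turn [-1.000e-02 -1.000e-02 -1.124e+01]
```

View pics/w3.png

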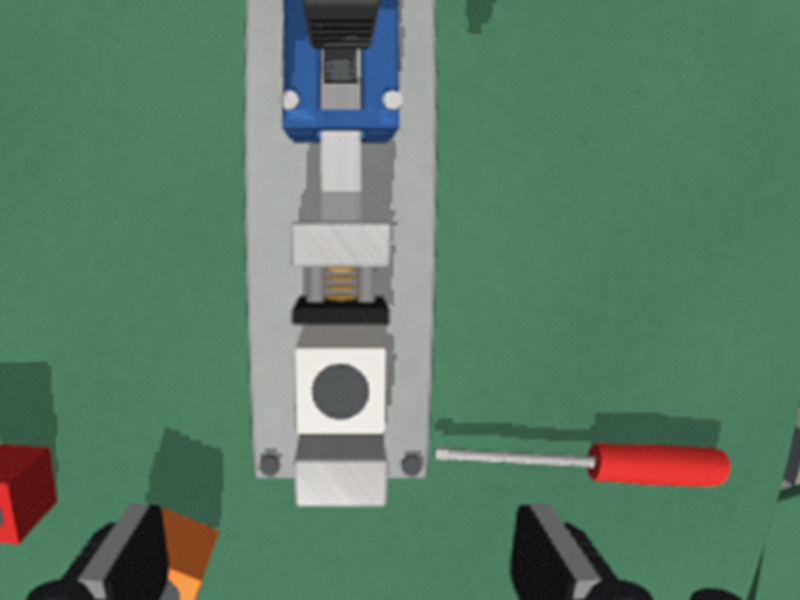

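The specimen stands square and centred: its top is at columns 297–386 and the fixed jaw at 296–386, with clear gaps on both sides. I'll refine the clamp pose for the levers and go above them.

```bash
python3 - <<'E'
from h import *
f=dict(np.load("w3.npz")); P=lambda a:(np.array(a,float)+.5)/2-.5+[160,0]
px=P([[256,478],[426,478],[296,461],[386,461],[284,130],[399,130],[292,323],[388,323]])
def fn(q):
    L=[[-50,-185,20],[50,-185,20],[-22,-150,75],[22,-150,75],[-25,0,75],[25,0,75],[-22,q[3],70],[22,q[3],70]]
    return (fish(f,place(q[:3],L))-px).ravel()
s=least_squares(fn,[.615,.05,.0127,-85],x_scale=[.01,.01,.01,10]); print(s.x.round(4),np.round(s.fun.reshape(-1,2),1).tolist())
p=s.x; print("slot",place(p[:3],[[0,-115,0]]),"levers",place(p[:3],[[0,65,0]]),np.degrees(p[2]))
fitf([.618,-.067,0],{**f,"t":f["t"]+f["R"]@[0,0,.02]},[[-20,20,60],[20,20,60],[20,-20,60],[-20,-20,60]],P([[297,348],[386,348],[386,433],[297,433]]))
E
python3 -m creep '{"rows":[[0.5,0,0,0,0,-1,85],[1.5,0,0,0,0,-2.2,85],[2.5,0,0,0,0,-3.4,85],[3.5,0,0,0,0,-4.6,85],[4.5,0,0,0,0,-5.8,85],[5.5,0,0,0,0,-7,85],[6.5,0,0,0,0,-8.2,85],[7.1,0.05,0,0,0,-9.4,85],[7.2,0.05,0,0,0,-10.6,85],[7.2,0.05,0,0,0,-11.24,85]]}'
```

```text
[ 6.16300e-01  4.84000e-02  1.69000e-02 -8.60396e+01] [[-1.4, 1.5], [1.0, 1.6], [-1.2, -0.0], [1.0, 0.0], [-1.0, -1.0], [0.5, -1.0], [-0.2, 0.0], [1.2, 0.0]]
slot [[ 0.61823762 -0.06662894  0.        ]] levers [[0.61520321 0.11334548 0.        ]] 0.9659283061878664
[ 0.61848688 -0.0665316   0.01762808] 1.0100148466187353 [[-0.8, -0.5], [0.9, -0.5], [-0.1, 0.6], [0.0, 0.6]]
clock: 9.15
tcp_pos: [0.6152, 0.1136, 0.2072]
orientation: [0.032, -3.138, -0.0]
contact_force: [-0.8, 0.2, -0.5]
grip_width: 0.0849
gripper_force: 0.0
```

```bash
python3 go.py .6152 .1133 .104 90.97; python3 -m creep '{"rows":[[0,0,0.8,0,0,0,85],[0,0,1.8,0,0,0,85],[0,0,2.8,0,0,0,85],[0,0,3.6,0,0,0,85],[0,0,4.1,0,0,0,85],[0,0,4.1,0,0,0,85]]}' 20;  python3 go.py .6152 .1133 .104 90.97
```

```text
9.15 shift [-0.01 -0.01  4.13] turn [ 0.   -0.02  0.03]
clock: 9.9
tcp_pos: [0.6155, 0.1132, 0.1056]
orientation: [0.024, -3.14, 0.0]
contact_force: [0.6, 0.2, -0.0]
grip_width: 0.0852
gripper_force: 0.0
9.9 shift [0.01 0.01 0.06] turn [-0.   -0.01 -0.01]
```

```bash
for w in 1; do python3 -m creep '{"rows":[[0,0,0,0,0,0,66],[0,0,0,0,0,0,62],[0,0,0,0,0,0,60],[0,0,0,0,0,0,60],[0,0,0,0,0,0,60]]}' 20; python3 -m creep '{"rows":[[0,0,0,0,0,0,56],[0,0,0,0,0,0,54],[0,0,0,0,0,0,52],[0,0,0,0,0,0,50],[0,0,0,0,0,0,48],[0,0,0,0,0,0,48]]}' 20; done
```

```text
clock: 10.52
tcp_pos: [0.617, 0.1131, 0.1081]
orientation: [-0.024, 3.139, -0.001]
contact_force: [-0.7, -2.8, 5.6]
grip_width: 0.0601
gripper_force: 4.1
clock: 11.28
tcp_pos: [0.6173, 0.1132, 0.1084]
orientation: [-0.024, 3.139, -0.0]
contact_force: [-0.6, -1.8, 7.5]
grip_width: 0.048
gripper_force: 4.9
```

```bash
for w in 2 3; do python3 -m creep '{"rows":[[0,0,0,0,0,0,60],[0,0,0,0,0,0,72],[0,0,0,0,0,0,72],[0,0,0,0,0,0,66],[0,0,0,0,0,0,60],[0,0,0,0,0,0,56],[0,0,0,0,0,0,52],[0,0,0,0,0,0,50],[0,0,0,0,0,0,48],[0,0,0,0,0,0,48]]}' 20; done
python3 - <<'E'
from bench import r, optics
import cv2, numpy as np
a=optics.grab_frame("scene"); np.savez("s4.npz",**a); cv2.imwrite("pics/s4.png",cv2.resize(a["color"][190:300,245:365],(640,587),interpolation=cv2.INTER_CUBIC))
E
```

```text
clock: 12.52
tcp_pos: [0.6167, 0.1131, 0.108]
orientation: [-0.024, 3.14, -0.001]
contact_force: [-0.9, -2.7, 8.8]
grip_width: 0.0483
gripper_force: 6.2
clock: 13.78
tcp_pos: [0.6168, 0.1131, 0.108]
orientation: [-0.024, 3.14, -0.001]
contact_force: [-1.6, -1.7, 7.7]
grip_width: 0.048
gripper_force: 6.0
```

View pics/s4.png

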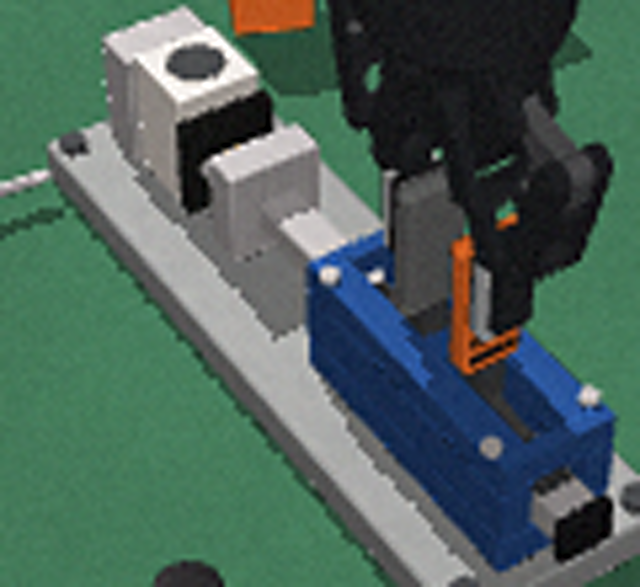

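The pad has pushed the specimen up almost to the fixed jaw, and it is still square and upright: disc at (195,62), jaw edge at (150,50). From here I squeeze in small width steps and watch the force.

```bash
python3 -m creep '{"rows":[[0,0,0,0,0,0,60],[0,0,0,0,0,0,72],[0,0,0,0,0,0,72],[0,0,0,0,0,0,66],[0,0,0,0,0,0,60],[0,0,0,0,0,0,58],[0,0,0,0,0,0,56],[0,0,0,0,0,0,56]]}' 20; python3 -m creep '{"rows":[[0,0,0,0,0,0,54],[0,0,0,0,0,0,53],[0,0,0,0,0,0,53]]}'; python3 -m creep '{"rows":[[0,0,0,0,0,0,51.5],[0,0,0,0,0,0,50.5],[0,0,0,0,0,0,50.5]]}'
```

```text
clock: 14.82
tcp_pos: [0.6164, 0.1131, 0.1077]
orientation: [-0.025, 3.141, -0.001]
contact_force: [-2.4, -0.9, 7.6]
grip_width: 0.0561
gripper_force: 9.1
clock: 15.2
tcp_pos: [0.6164, 0.1132, 0.1082]
orientation: [-0.025, 3.141, -0.001]
contact_force: [-4.0, -1.9, 10.6]
grip_width: 0.0531
gripper_force: 11.9
clock: 15.58
tcp_pos: [0.6164, 0.1132, 0.1086]
orientation: [-0.024, 3.141, -0.002]
contact_force: [-4.9, -3.2, 13.2]
grip_width: 0.0506
gripper_force: 14.5
```

```bash
python3 -m creep '{"rows":[[0,0,0,0,0,0,49.5],[0,0,0,0,0,0,48.7],[0,0,0,0,0,0,48.7]]}'; python3 -m creep '{"rows":[[0,0,0,0,0,0,48],[0,0,0,0,0,0,48]]}'
```

```text
clock: 15.95
tcp_pos: [0.6164, 0.1132, 0.1089]
orientation: [-0.024, 3.14, -0.002]
contact_force: [-6.1, -3.2, 16.0]
grip_width: 0.0488
gripper_force: 15.9
clock: 16.2
tcp_pos: [0.6165, 0.1132, 0.109]
orientation: [-0.024, 3.14, -0.002]
contact_force: [-6.5, -2.7, 16.7]
grip_width: 0.048
gripper_force: 16.4
```

```bash
python3 -m creep '{"rows":[[0,0,0,0,0,0,54],[0,0,0,0,0,0,60],[0,0,0,0,0,0,70],[0,0,0,0,0,0,70],[0,0,0,0,0,0,66],[0,0,0,0,0,0,64],[0,0,0,0,0,0,62.5],[0,0,0,0,0,0,62.5]]}' 20; python3 -m creep '{"rows":[[0,0,0,0,0,0,61],[0,0,0,0,0,0,60],[0,0,0,0,0,0,60]]}'; python3 -m creep '{"rows":[[0,0,0,0,0,0,59],[0,0,0,0,0,0,58],[0,0,0,0,0,0,58]]}'
```

```text
clock: 17.2
tcp_pos: [0.6162, 0.1131, 0.1069]
orientation: [0.025, -3.141, 0.0]
contact_force: [0.0, -0.7, 1.4]
grip_width: 0.062
gripper_force: 2.1
clock: 17.58
tcp_pos: [0.6162, 0.1131, 0.1073]
orientation: [-0.024, 3.141, -0.001]
contact_force: [-3.0, -2.5, 5.0]
grip_width: 0.06
gripper_force: 9.3
clock: 17.95
tcp_pos: [0.6162, 0.1132, 0.1076]
orientation: [-0.025, 3.141, -0.001]
contact_force: [-3.3, -2.9, 7.9]
grip_width: 0.0579
gripper_force: 13.5
```

```bash
python3 -m creep '{"rows":[[0,0,0,0,0,0,57],[0,0,0,0,0,0,56],[0,0,0,0,0,0,56]]}'; python3 -m creep '{"rows":[[0,0,0,0,0,0,55],[0,0,0,0,0,0,54.3],[0,0,0,0,0,0,54.3]]}'
```

```text
clock: 18.32
tcp_pos: [0.6163, 0.1132, 0.108]
orientation: [-0.024, 3.141, -0.001]
contact_force: [-4.4, -3.9, 11.0]
grip_width: 0.0563
gripper_force: 15.0
clock: 18.7
tcp_pos: [0.6163, 0.1132, 0.1084]
orientation: [-0.024, 3.141, -0.001]
contact_force: [-6.1, -3.3, 13.3]
grip_width: 0.0549
gripper_force: 16.8
```

```bash
python3 -m creep '{"rows":[[0,0,0,0,0,0,53.6],[0,0,0,0,0,0,53],[0,0,0,0,0,0,53],[0,0,0,0,0,0,53]]}'
```

```text
clock: 19.2
tcp_pos: [0.6163, 0.1132, 0.1086]
orientation: [-0.024, 3.141, -0.002]
contact_force: [-6.0, -3.6, 15.6]
grip_width: 0.0535
gripper_force: 18.0
```

```bash
python3 -m creep '{"rows":[[0,0,0,0,0,0,57],[0,0,0,0,0,0,62],[0,0,0,0,0,0,70],[0,0,0,0,0,0,85],[0,0,0,0,0,0,85],[0,0,-0.5,0,0,0,85],[0,0,-1.5,0,0,0,85],[0,0,-3,0,0,0,85],[0,0,-5,0,0,0,85],[0,0,-5,0,0,0,85]]}' 20
python3 go.py .6 -.03 .26 90.97
```

```text
clock: 20.45
tcp_pos: [0.6185, 0.1149, 0.2373]
orientation: [-0.025, 3.133, 0.003]
contact_force: [0.6, 0.3, -0.4]
grip_width: 0.0848
gripper_force: 0.0
20.45 shift [ 0.82 -5.78 -0.93] turn [ 0.01  0.06 -0.01]
```

```bash
python3 -m creep '{"rows":[[-0.5,-1,-0.2,0,0,0,85],[-1.2,-2.5,-0.3,0,0,0,85],[-2,-4,-0.3,0,0,0,85],[-2.5,-5.2,-0.3,0,0,0,85],[-2.5,-5.6,-0.3,0,0,0,85],[-2.5,-5.6,-0.3,0,0,0,85]]}'
python3 - <<'E'
from bench import r, optics
import cv2, numpy as np
a=optics.grab_frame("wrist"); b=optics.grab_frame("scene"); np.savez("w5.npz",**a)
w=cv2.resize(a["color"][0:320,100:560],(800,557),interpolation=cv2.INTER_CUBIC)[:, :]
s=cv2.resize(b["color"][190:300,245:365],(360,330),interpolation=cv2.INTER_CUBIC)
w=cv2.resize(a["color"][40:340,110:550],(440,300)); c=np.zeros((600,800,3),np.uint8)
w=cv2.resize(w,(440,300)); c[:300,:440]=w; c[:330,440:]=s; c[330:,:]=cv2.resize(b["color"][120:320,100:500],(800,400))[:270]
cv2.imwrite("pics/f5.png",c)
E
```

```text
clock: 21.2
tcp_pos: [0.6802, -0.0255, 0.239]
orientation: [0.024, -3.141, -0.001]
contact_force: [-1.0, 0.6, -0.1]
grip_width: 0.0852
gripper_force: 0.0
```

View pics/f5.png

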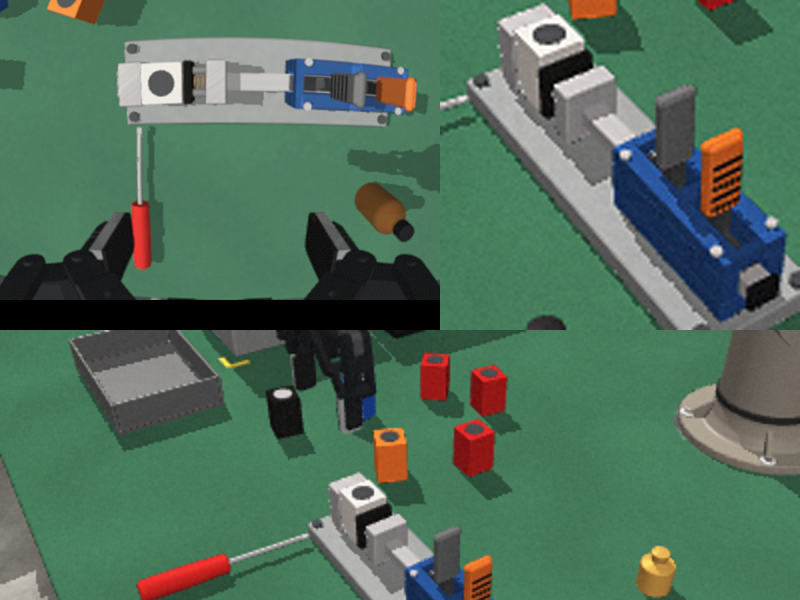

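The specimen stands upright and square between the fixed jaw and the pad, at (160,83) in the wrist inset. The levers are back apart, nothing else has moved and the gripper is clear. The takeover kink on the last squeeze suggested about 19 N held after a 25 N peak, so the 28 N peak should leave about 20 N. Handing in.

```bash
python3 -c "
from bench import r
print(r.hand_in())"
```

```text
the job is handed in; nothing more can be done
None
```

The job is handed in: the specimen stands upright and centred in the clamp, gripped after five squeezes (about 28 N estimated peak, 20 N estimated with the levers released), and everything is let go; no verdict came back.

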